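# Lock the filter access panel of the bench air sampler

### The arm

A 7-joint arm with a two-finger parallel gripper is mounted at the origin on a cart in front of the work surface, level with it; the furniture and walls round the work are solid. World frame = base frame: x ahead of the robot, y to its left, z up, the work surface at z = 0. Lengths are in mm, angles in rad, forces in N, time in s.
With the tool pointing down it reaches from about 425 to 825 mm from the base axis. Payload 3.6 kg.
Tool frame: the origin (TCP) lies at the very end of the fingers, on their centre line; the grasp point (between the pads) lies 19 mm behind it; y points along the fingers, z is the direction in which the jaws open and shut, and the axes are right-handed (so a half turn about y gives the same grasp; the last joint's range is limited). The gripper opens to 93 mm and grips with 3 to 60 N. Pads are 15 mm wide; open, the fingers measure 128 mm over their backs; the gripper's body (75 mm by 188 mm) begins 65 mm behind the grasp point.
Start: joints at [1.264, 0.615, -0.013, 1.423, 0.008, 1.103, -0.04], TCP at [179.519, -624.688, 218.64] pointing down, gripper open.
Joint ranges: [-3.12, 3.12], [-0.3, 2.06], [-1.34, 1.32], [0.26, 2.42], [-1.36, 4.5], [0.01, 1.98], [-2.84, 2.84]. Speed limits (rad/s): [2.79, 2.79, 3.14, 3.14, 3.14, 3.14, 3.14].

### API

Orientations are given as a rotation vector (axis times angle).
In Python, from cell import arm gives the robot as it stands. The module is installed in compiled form; this text tells all that it offers.
- The arm moves only by the shell command python3 -m creep 'ROWS' [FORCE]. ROWS is JSON, a list of rows, each a list of 7 numbers: the shift along the tool's x, y, z in m, then the turn, a rotation vector about the tool's x, y, z in rad, then the finger opening in m, from 0 to 0.093. In form: [[x, y, z, ax, ay, az, fingers], ...]. A call has 1 to 12 rows; each row shifts and turns the commanded pose from where the row before left it, along the tool's axes as they then stand; what a row does not reach is not made up. A row lasts 1/12 s, in which the tool goes at most 41.7 mm and 7.16 degrees, less where a joint would pass 70% of its speed; a pose out of reach is approached as far as the arm can. A call is refused whole if a number of a shift passes 0.0417 or a number of a turn 0.125, either way. A call with a gripper value outside its range is refused whole. The fingers move at their own pace and stop on an object; FORCE is the grip in N (left out, the last holds). Time passes only in rows, so rows that do not move let the fingers close. It gives the time, the measured TCP pose, the force and the opening at its end, in the units of the state.
- arm.get_state(): the state, without advancing time (a new reading comes with each control period).
- arm.get_image(name): name is "side" or "top" or "wrist"; returns a dict with "img" (420x560x3 uint8, blue, green, red), "depth" (420x560 float32, mm along the optical axis (not along the pixel's ray), 0 where there is no reading), "mtx" (3x3 intrinsics, pixels), "world_from_camera" (4x4, takes a point from camera to world coordinates); the wrist camera has in their place "T_tool_cam" (4x4, takes a point from camera to tool coordinates, whose origin is the TCP and whose axes are the tool frame's). Camera axes: x right, y down, z forward; pixel columns grow to the right and rows downward; lengths in mm; the calibration is good to about 2 mm. The wrist camera is an equidistant fisheye: a pixel r from the principal point sees the ray r / f radians off the axis. A picture is of the moment at which its call begins: read the wrist's pose just before it.
- arm.sign_off(): hands the job in, once; it reports no verdict.
The state is a dict: "clock": time; "joint_positions": joint angles; "joint_velocities": joint speeds; "tau": joint torques, N m; "position": TCP position; "eef_rot": TCP orientation; "contact_force": force on the tool from outside, world axes, zero at the start; "torque": the same for the moment, N m; "opening": opening from 0.0 (shut) to 1.0 (fully open).
Only numpy, scipy, OpenCV 4.12 (cv2) and the standard library are available. Lean on these libraries where they do the work, as an engineer would, in place of code of your own. Each camera call takes 0.05 s, during which the arm holds its last target.

### The job

The metal filter panel on top of the white air sampler has sprung ajar. With closed fingertips set in the slot of its round orange fastener, press the panel fully shut and, while keeping it down, turn the fastener clockwise a full quarter turn to its stop, so that the panel stays locked shut when you take the hand away. Do not pull the panel further open, and leave the bottles and other things round it where they are.

Things in the scene. Friction and masses are not known exactly. Their poses are not given: they have to be found in the camera images.
- housing: the white air sampler, fixed to the worktop: a box 180 (its x) x 150 (its y) x 66 mm high. Origin at the centre of its underside, z up; its -x side (with vents) faces roughly to the robot.
- hinge (a point): middle of the panel's hinge line, at x = +78 mm, y = 0, z = 66 mm in the housing's frame; axes as the housing's, the hinge line along y. The aluminium panel (163 x 144 mm, 6 mm thick) reaches from here towards the robot; the fastener's axis crosses it 114 mm from the hinge line.
- panel (a joint): opening angle of the panel, rad; 0 = fully shut (a hard stop), larger = its near edge raised (turn about the housing's +y). Starts at 0.17 to 0.35. A spring lifts it: pressing it down at the fastener takes about 2 to 7 N, and let go unlocked it springs up again by 0.05 rad or more.
- fastener (a joint): turn of the fastener, rad, growing CLOCKWISE from above; 0 = unlocked (slot points to the hinge), 1.571 = locked (slot parallel to the hinge, towards the two green marks); hard stops at both; starts at 0 to 0.25. Stays where left; turning takes 0.08 N m (4 N at 22 mm). Its cam passes under the keeper only with the panel shut within 0.015 rad; else it jams near 1 rad or lands on top.
- slot (a point): centre of the slot's floor, on the fastener's axis; x along the slot, z out of the panel. The slot is 32 mm wide, 14 mm deep, between two orange half-moons of a disc 89 mm across; a fixed grey collar of that height, 92 mm inside, 100 mm outside, closes its ends. Panel shut: the floor is 76 mm above the worktop, at x = -36 mm, y = 0 in the housing's frame.
- green_cup: small green translucent measuring cup, 47 mm wide, 38 mm high, beside the sampler on its left; origin at the centre of its underside; loose bystander
- tape_roll: roll of tan masking tape lying flat, 96 mm across, 25 mm high, beside the sampler on its right; origin at the centre of its underside; loose bystander
- timer: white countdown timer lying flat, 62 x 78 x 21 mm; origin under its centre; loose bystander
- stop_sol: small brown bottle with black cap, 34 mm wide, 66 mm high; origin under its centre; loose bystander
- buffer_a: white bottle with a red pointed spout, 42 mm wide, 110 mm high; origin under its centre; loose bystander
- marker_pen: black marker pen lying flat, 136 mm long, 12 mm thick; origin under its centre; loose bystander
- ethanol: white bottle with blue cap, 66 mm wide, 165 mm high; origin under its centre; loose bystander

How it is judged:
By the outcome, as a careful person would: the job done as asked, in the order asked, and still so for the second after the job is handed in, with the robot touching nothing.
It also fails if it takes over 48 s, if anything falls off the work surface, if the arm or the gripper's body presses on something with over 40 N, if the wrist force passes 120 N, or if a joint passes its speed limit or range.

## Working session

There is one attempt and no reset: what is moved stays moved. The work goes in short steps, Python scripts to look and compute and a shell command to move; the robot and the scene stay as the last step left them, time stands still between calls to the robot, and variables do not carry over. Pictures are saved under pics/ and viewed, and the job is handed in when it is done.

```bash
mkdir -p pics
cat > h.py <<'E'
import numpy as np,cv2,sys
from cell import arm
from scipy.spatial.transform import Rotation as R
def save(n,f):
    d=arm.get_image(n); cv2.imwrite('pics/'+f+'.png',d['img']); np.savez('pics/'+f+'.npz',**d); return d
E
python3 - <<'E'
from h import *
s=arm.get_state(); print(s['clock'],s['position'],R.from_rotvec(s['eef_rot']).as_matrix().round(3),s['contact_force'],s['opening'])
for n in['top','side','wrist']:
    d=save(n,n+'0'); print(n,d['mtx'].round(1).tolist(),d.get('world_from_camera',d.get('T_tool_cam')).round(3).tolist())
E
```

```text
0.0 [ 179.3245161  -623.94910431  217.49592735] [[-0.961 -0.001  0.276]
 [-0.276  0.002 -0.961]
 [ 0.    -1.    -0.003]] [ 0.84554096  0.32775642 -0.39025379] 1.0019820044458911
top [[533.9, 0.0, 268.6], [0.0, 533.9, 208.2], [0.0, 0.0, 1.0]] [[0.006, -0.986, 0.165, 220.156], [-1.0, -0.005, 0.007, 56.227], [-0.006, -0.165, -0.986, 1839.821], [0.0, 0.0, 0.0, 1.0]]
side [[382.2, 0.0, 281.7], [0.0, 382.2, 211.0], [0.0, 0.0, 1.0]] [[-0.995, -0.063, 0.083, 416.267], [-0.102, 0.442, -0.891, 1013.985], [0.02, -0.895, -0.446, 564.616], [0.0, 0.0, 0.0, 1.0]]
wrist [[325.2, 0.0, 286.1], [0.0, 325.2, 213.8], [0.0, 0.0, 1.0]] [[-0.001, 0.971, 0.239, -66.002], [0.0, -0.239, 0.971, -165.873], [1.0, 0.001, 0.0, 0.669], [0.0, 0.0, 0.0, 1.0]]
```

View pics/top0.png

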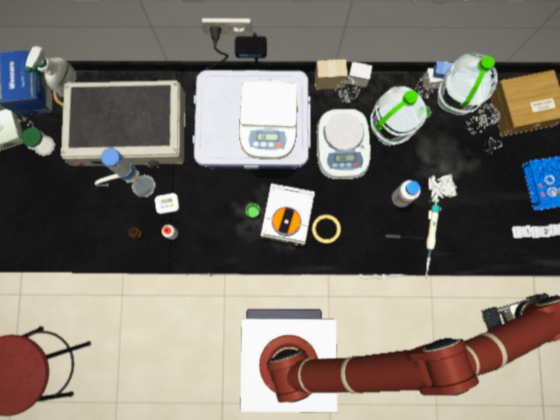

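View pics/side0.png

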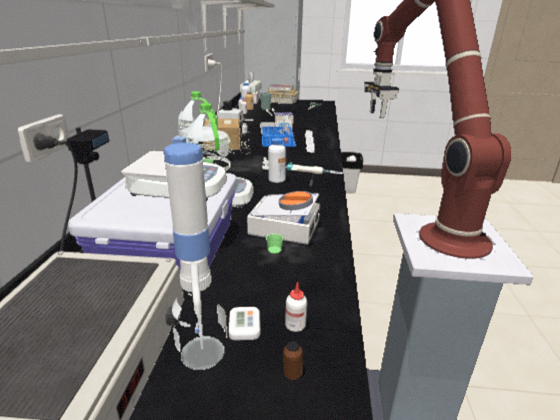

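View pics/wrist0.png

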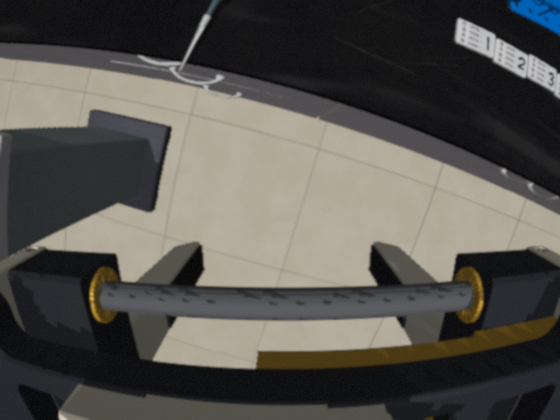

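The top view shows the sampler at about (288,214), with its orange fastener at about (287,221), the cup at (253,210) and the tape at (326,229). The arm is off to the right.

Run:
```python
from h import *
d=np.load('pics/top0.npz'); im=d['img']; 
c=im[175:255,235:350]; cv2.imwrite('pics/c1.png',cv2.resize(c,None,fx=6.5,fy=6.5,interpolation=cv2.INTER_CUBIC))
T=d['world_from_camera'];K=d['mtx'];D=d['depth']
v,u=np.mgrid[:420,:560]
P=np.stack([(u-K[0,2])/K[0,0]*D,(v-K[1,2])/K[1,1]*D,D],-1)@T[:3,:3].T+T[:3,3]
hsv=cv2.cvtColor(im,cv2.COLOR_BGR2HSV)
m=cv2.inRange(hsv,(5,150,120),(20,255,255))>0
m[:195]=0;m[245:]=0;m[:,:265]=0;m[:,312:]=0
q=P[m];print('orange',m.sum(),q.mean(0),q.min(0),q.max(0), (np.argwhere(m).min(0),np.argwhere(m).max(0)))
# plane fit to orange
A=np.c_[q[:,:2],np.ones(len(q))];print(np.linalg.lstsq(A,q[:,2],rcond=None)[0])
w=(P[...,2]>30)&(P[...,2]<140);w[:180]=0;w[250:]=0;w[:,:262]=0;w[:,314:]=0
cn,_=cv2.findContours(w.astype(np.uint8),0,1);cn=max(cn,key=cv2.contourArea);r=cv2.minAreaRect(cn);print(r,cv2.boxPoints(r))
for p in cv2.boxPoints(r): 
    x,y=p.astype(int); print(p,P[y,x])
for y in range(185,246,5): print(y,[int(P[y,x,2]) for x in range(262,316,4)])
```

```text
orange 337 [468.2961149   10.75657638 116.89535724] [220.1559042  -32.00784532  78.97370075] [ 513.29045654   56.22741169 1839.82136476] (array([208, 273]), array([232, 299]))
[-3.41454054e+00  8.16095813e-01  1.70713303e+03]
((287.2691955566406, 214.6538543701172), (44.7144775390625, 54.91251754760742), 11.309932708740234) [[259.96152 237.19232]
 [270.73074 183.34616]
 [314.57687 192.11539]
 [303.80765 245.96155]]
[259.96152 237.19232] [425.98959995 101.50908169  -0.60389859]
[270.73074 183.34616] [618.49704959  64.47739366  -6.10178584]
[314.57687 192.11539] [587.1807969  -90.77312587  -7.86045539]
[303.80765 245.96155] [398.0507154  -50.13282824   9.4424766 ]
185 [10, 4, 0, 62, 0, -4, -8, 1, 12, 5, -5, 3, -2, 1]
190 [-2, -4, 60, 80, 74, 73, 46, 63, 65, 68, 64, -3, -1, -10]
195 [-3, 2, 76, 73, 80, 81, 71, 77, 71, 66, 73, 73, 1839, -2]
200 [-10, -1, 73, 80, 78, 74, 90, 75, 74, 71, 67, 75, 68, 2]
205 [-2, 0, 79, 81, 79, 82, 76, 79, 91, 74, 83, 75, 74, -3]
210 [-9, 67, 89, 84, 98, 103, 84, 83, 98, 73, 79, 76, 70, 6]
215 [-1, 96, 86, 104, 111, 107, 94, 81, 105, 100, 84, 82, 7, 0]
220 [3, 92, 90, 113, 102, 97, 93, 97, 108, 113, 81, 87, 2, 2]
225 [-2, 92, 89, 119, 1839, 99, 93, 105, 115, 107, 95, 93, -1, 30]
230 [98, 98, 92, 101, 103, 93, 100, 114, 114, 102, 96, 104, 0, 28]
235 [64, 64, 11, 94, 1839, 112, 111, 104, 92, 94, 93, 62, 1, 12]
240 [4, 4, -4, -10, 24, 48, 65, 66, 63, 3, 104, -7, 1, 0]
245 [-3, -6, -1, -5, 3, 1, -4, -1, 0, -6, 6, 2, -3, 0]
```

View pics/c1.png

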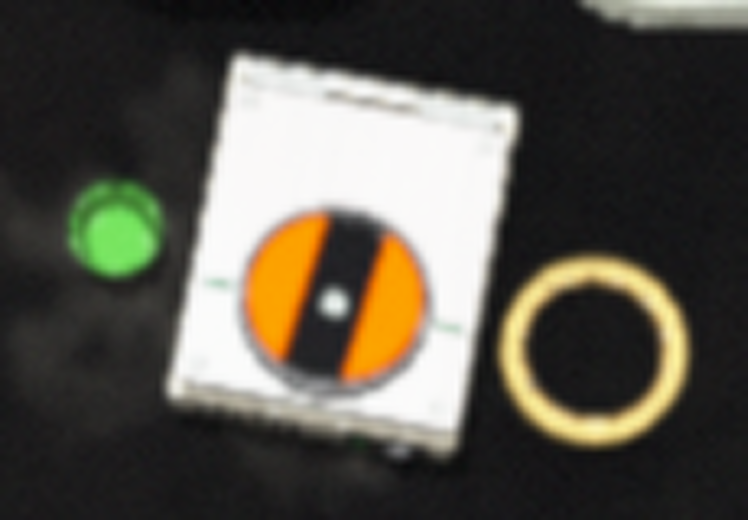

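```bash
python3 -m creep '[[-0.0315,-0.006,-0.0118,0,0,0,0.0],[-0.0315,-0.006,-0.0118,0,0,0,0.0],[-0.0315,-0.006,-0.0118,0,0,0,0.0],[-0.0315,-0.006,-0.0118,0,0,0,0.0],[-0.0315,-0.006,-0.0118,0,0,0,0.0],[-0.0315,-0.006,-0.0118,0,0,0,0.0],[-0.0315,-0.006,-0.0118,0,0,0,0.0],[-0.0315,-0.006,-0.0118,0,0,0,0.0],[-0.0315,-0.006,-0.0118,0,0,0,0.0],[-0.0315,-0.006,-0.0118,0,0,0,0.0]]' 20
python3 -m creep '[[-0.0118,0,-0.0335,0,0,0,0],[-0.0118,0,-0.0335,0,0,0,0],[-0.0118,0,-0.0335,0,0,0,0],[-0.0118,0,-0.0335,0,0,0,0],[-0.0118,0,-0.0335,0,0,0,0],[-0.0118,0,-0.0335,0,0,0,0],[-0.0118,0,-0.0335,0,0,0,0],[-0.0118,0,-0.0335,0,0,0,0],[-0.0118,0,-0.0335,0,0,0,0],[-0.0118,0,-0.0335,0,0,0,0],[-0.0118,0,-0.0335,0,0,0,0],[-0.0118,0,-0.0335,0,0,0,0]]'
python3 - <<'E'
from h import *
s=arm.get_state(); print(s['clock'],s['position'],R.from_rotvec(s['eef_rot']).as_matrix().round(3).tolist(),s['joint_positions'].round(2) if hasattr(s['joint_positions'],'round') else s['joint_positions'],s['contact_force'],s['opening'])
E
```

```text
clock: 0.98
position: [450.6, -423.0, 278.6]
eef_rot: [-0.292, 2.072, -2.071]
contact_force: [0.0, -0.7, 0.6]
opening: 0.334
clock: 1.98
position: [474.3, 2.8, 278.6]
eef_rot: [-0.292, 2.072, -2.072]
contact_force: [0.6, 0.1, -0.0]
opening: 0.004
1.9833 [474.27383119   2.8229329  278.63542979] [[-0.961, -0.0, 0.276], [-0.276, -0.0, -0.961], [0.0, -1.0, 0.0]] [ 0.08  0.29 -0.18  1.81  0.06  1.05 -1.41] [ 0.64290658  0.13971369 -0.02696946] 0.003939025587872353
```

Run:
```python
from h import *
save('wrist','wrist1');save('side','side1')
d=save('top','top1')
im=cv2.imread('pics/side1.png');cv2.imwrite('pics/c2.png',cv2.resize(im[140:260,220:350],None,fx=5,fy=5,interpolation=cv2.INTER_CUBIC))
```

```text
(no output)
```

View pics/wrist1.png

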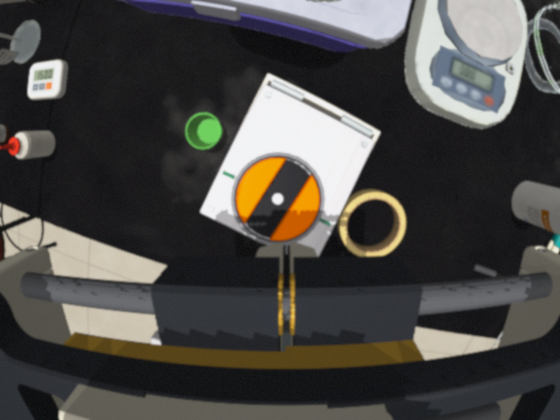

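View pics/c2.png

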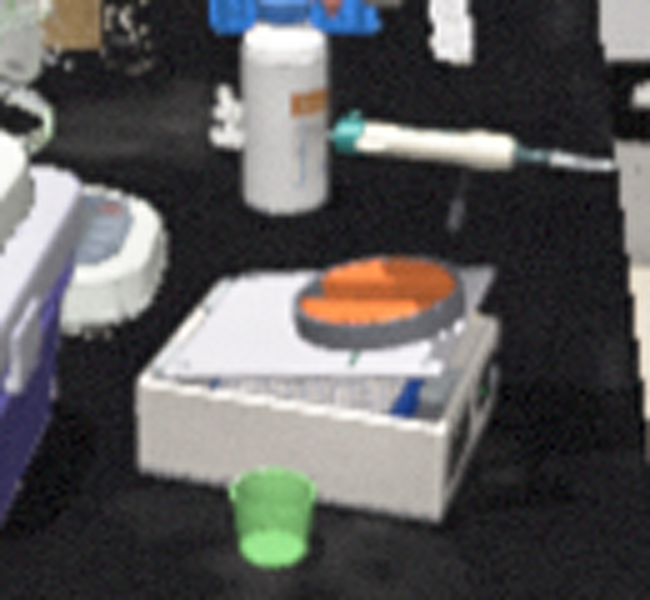

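The wrist view shows the slot's centre dot at (278,199). The slot runs up and to the right, the hinge-side panel corners are at about (268,76) and (380,131), and the fingers are closed at about (287,250). The side view shows the panel ajar.

```bash
cat >> h.py <<'E'
def wray(d,s,px):
    K=d['mtx'];T=d['T_tool_cam'];o=np.array(px,float)-K[:2,2];r=np.hypot(*o);th=r/K[0,0]
    v=np.array([*(o/r*np.sin(th)),np.cos(th)]) if r>0 else np.array([0,0,1.])
    Rw=R.from_rotvec(s['eef_rot']).as_matrix()
    return Rw@T[:3,3]+np.array(s['position']),Rw@T[:3,:3]@v,np.cos(th)
def tray(d,px):
    K=d['mtx'];T=d['world_from_camera'];v=np.array([(px[0]-K[0,2])/K[0,0],(px[1]-K[1,2])/K[1,1],1])
    return T[:3,3],T[:3,:3]@v
def plane(o,v,z): return o+v*(z-o[2])/v[2]
E
python3 - <<'E'
from h import *
s=arm.get_state()
w=np.load('pics/wrist1.npz');t=np.load('pics/top0.npz')
im=w['img'];hsv=cv2.cvtColor(im,cv2.COLOR_BGR2HSV)
# dot
m=np.zeros((420,560),np.uint8);m[188:212,266:290]=cv2.inRange(hsv,(0,0,140),(180,60,255))[188:212,266:290]
M=cv2.moments(m,True);pw=(M['m10']/M['m00'],M['m01']/M['m00'])
g=t['img'];m=np.zeros((420,560),np.uint8);mm=cv2.inRange(cv2.cvtColor(g,cv2.COLOR_BGR2HSV),(0,0,90),(180,90,255));m[217:226,282:291]=mm[217:226,282:291]
M=cv2.moments(m,True);pt=(M['m10']/M['m00'],M['m01']/M['m00']);print(pw,pt,M['m00'])
o1,v1,c=wray(w,s,pw);o2,v2=tray(t,pt)
A=np.c_[v1,-v2];l=np.linalg.lstsq(A,o2-o1,rcond=None)[0];print('tri',o1+v1*l[0],o2+v2*l[1])
def wd(px):
    x,y=int(round(px[0])),int(round(px[1]));dd=w['depth'][y-1:y+2,x-1:x+2];dd=np.median(dd[dd>0]);o,v,c=wray(w,s,px);return o+v*dd/c
print('depthdot',wd(pw))
for p in[(268,76),(380,131),(203,211),(275,95),(360,137)]: print(p,'depth',wd(p),'z72',plane(*wray(w,s,p)[:2],72))
# orange halves lines (slot edges)
m=cv2.inRange(hsv,(5,170,90),(22,255,255));m[:140]=0;m[260:]=0;m[:,:225]=0;m[:,332:]=0
n,L,S,C=cv2.connectedComponentsWithStats(m);print(S[1:],C[1:])
ys,xs=np.nonzero(m)
pts=[]
for x,y in zip(xs,ys):
    if w['depth'][y,x]>0:
        o,v,c=wray(w,s,(x,y));pts.append(o+v*w['depth'][y,x]/c)
q=np.array(pts);A=np.c_[q[:,:2],np.ones(len(q))]
k=np.linalg.lstsq(A,q[:,2],rcond=None)[0]
for _ in range(3):
    r=np.abs(A@k-q[:,2])<6;k=np.linalg.lstsq(A[r],q[r,2],rcond=None)[0]
print(len(q),k,q[r].mean(0),'slope',np.hypot(*k[:2]),'dir',np.degrees(np.arctan2(-k[1],-k[0])))
# white panel plane
m=cv2.inRange(hsv,(0,0,150),(180,50,255));m[:85]=0;m[185:]=0;m[:,:225]=0;m[:,370:]=0
ys,xs=np.nonzero(m);q=[]
for x,y in zip(xs,ys):
    o,v,c=wray(w,s,(x,y));q.append(o+v*w['depth'][y,x]/c)
q=np.array(q);q=q[(q[:,2]>60)&(q[:,2]<130)];A=np.c_[q[:,:2],np.ones(len(q))]
k=np.linalg.lstsq(A,q[:,2],rcond=None)[0]
for _ in range(3):
    r=np.abs(A@k-q[:,2])<5;k=np.linalg.lstsq(A[r],q[r,2],rcond=None)[0]
print(len(q),k,'slope',np.hypot(*k[:2]),'dir',np.degrees(np.arctan2(-k[1],-k[0])))
cv2.imwrite('pics/c3.png',cv2.resize(im[60:260,190:400],None,fx=2.9,fy=2.9,interpolation=cv2.INTER_CUBIC))
E
```

```text
(277.36206896551727, 198.5) (286.0, 221.0) 21.0
tri [468.98535146  12.60363639  93.59148403] [468.9989729   10.49888175  93.64854421]
depthdot [469.46231639  12.67246247  96.01638108]
(268, 76) depth [599.15391016  62.91264708  65.67986702] z72 [598.1337445   62.23946848  72.        ]
(380, 131) depth [ 5.83676853e+02 -9.93317018e+01  1.51396939e-01] z72 [576.29225139 -79.62187306  72.        ]
(203, 211) depth [433.42769969  88.49261244 100.14095835] z72 [424.88145878  93.88036218  72.        ]
(275, 95) depth [578.69198888  48.12039333  73.98678912] z72 [578.91015421  48.2574371   72.        ]
(360, 137) depth [561.65478977 -58.49033121  73.57009824] z72 [561.75488879 -58.83342318  72.        ]
[[ 236  157   50   66 1594]
 [ 270  176   50   65 1598]] [[255.93224592 184.89146801]
 [299.10638298 212.42553191]]
3178 [-1.73185488e-01  3.26088812e-02  1.90518905e+02] [472.08272305  12.52109153 109.16932684] slope 0.17622869358284932 dir -10.66330692589137
9293 [-1.91530664e-01  3.38183802e-02  1.81901211e+02] slope 0.19449338839527297 dir -10.013448695349053
```

View pics/c3.png

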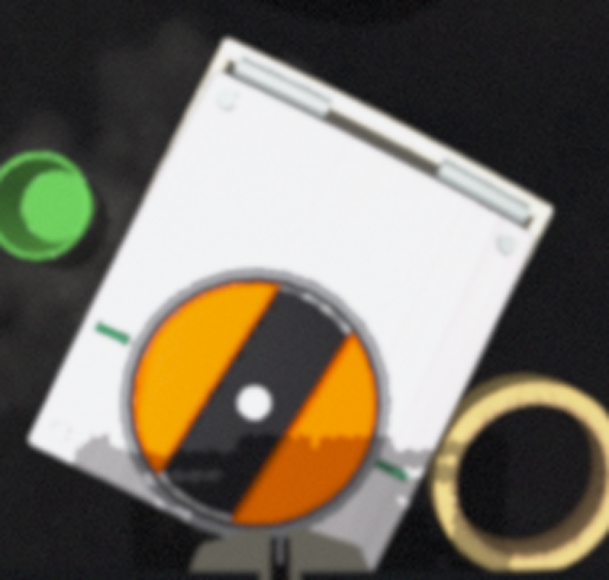

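Run:
```python
from h import *
s=arm.get_state();w=np.load('pics/wrist1.npz')
P=[]
for p in[(255.93,184.89),(299.1,212.43)]:
    o,v,_=wray(w,s,p);k=np.array([-.18,.033,0]);z0=111-k[:2]@np.array([469,12.])
    n=np.array([-.18,.033,-1]);l=-(n@o+z0)/(n@v);P.append(o+v*l);print(P[-1])
d=P[0]-P[1];print('slot yaw',np.degrees(np.arctan2(-d[0],d[1])),(P[0]+P[1])/2)
```

```text
[479.78157253  38.56520214 109.93596862]
[464.54382797 -13.07026627 110.97479218]
slot yaw -16.441450230101463 [472.16270025  12.74746794 110.4553804 ]
```

```bash
python3 -m creep '[[0.0026,0,-0.0103,0,0,0,0],[0,0.02,0,0,-0.117,0,0],[0,0.02,0,0,-0.117,0,0],[0,0.02,0,0,-0.117,0,0],[0,0.02,0,0,-0.117,0,0],[0,0.02,0,0,-0.117,0,0],[0,0.02,0,0,-0.117,0,0],[0,0.02,0,0,-0.117,0,0],[0,0,0,0,0,0,0]]'
python3 - <<'E'
from h import *
s=arm.get_state(); print(s['clock'],s['position'],R.from_rotvec(s['eef_rot']).as_matrix().round(3).tolist(),np.round(s['joint_positions'],2),s['contact_force'],s['opening'])
save('wrist','wrist2');save('side','side2')
im=cv2.imread('pics/side2.png');cv2.imwrite('pics/c4.png',cv2.resize(im[140:260,220:350],None,fx=5,fy=5,interpolation=cv2.INTER_CUBIC))
E
```

```text
clock: 2.88
position: [466.3, 8.3, 135.6]
eef_rot: [-0.955, 1.554, -1.547]
contact_force: [-0.8, 0.0, -0.0]
opening: 0.006
2.8833 [466.26820841   8.34666385 135.57018059] [[-0.456, -0.008, 0.89], [-0.89, -0.001, -0.456], [0.004, -1.0, -0.007]] [ 0.17  0.47 -0.34  2.03  0.24  0.69 -0.79] [-0.84876513  0.0100117  -0.02657953] 0.005917476856695383
```

View pics/wrist2.png

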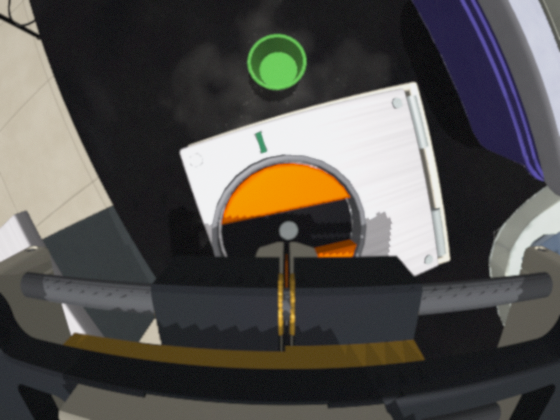

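View pics/c4.png

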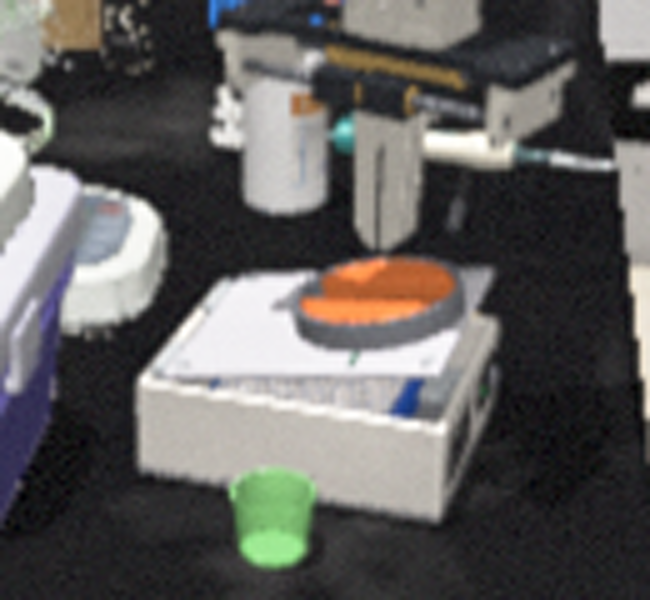

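The wrist view has the dot at (288,230), just ahead of the fingertips at about (287,245). The side view shows the tips still above the disc. I'll re-measure the centre from this closer view.

Run:
```python
from h import *
s=arm.get_state();w=np.load('pics/wrist2.npz');p=(288.3,230)
print(plane(*wray(w,s,p)[:2],96.5), s['position'])
c=plane(*wray(w,s,p)[:2],96.5)
Rw=R.from_rotvec(s['eef_rot']).as_matrix()
for g in ([469,12.,76],[465,13,76],c): print(Rw.T@(np.array(g)-s['position']))
```

```text
[472.23656493  11.0536093   96.5       ] [468.95185844   9.24634351 138.54621963]
[-2.5288527  62.54527262 -1.14381302]
[-1.57936373 62.55123476 -5.15609855]
[-3.1552575  42.0405138   2.14000955]
```

```bash
python3 -m creep '[[-0.0025,0.01,0,0,0,0,0],[0,0.01,0,0,0,0,0],[0,0.01,0,0,0,0,0],[0,0.005,0,0,0,0,0],[0,0.003,0,0,0,0,0],[0,0,0,0,0,0,0],[0,0,0,0,0,0,0]]'
python3 - <<'E'
from h import *
s=arm.get_state(); print(s['clock'],s['position'],s['contact_force'],s['torque'])
save('wrist','wrist3');save('side','side3')
im=cv2.imread('pics/side3.png');cv2.imwrite('pics/c5.png',cv2.resize(im[140:260,220:350],None,fx=5,fy=5,interpolation=cv2.INTER_CUBIC))
E
```

```text
clock: 3.57
position: [471.0, 12.7, 101.1]
eef_rot: [-0.946, 1.547, -1.548]
contact_force: [0.4, 0.5, 0.2]
opening: 0.004
3.5667 [470.95046886  12.72987501 101.10205779] [0.41569713 0.53574138 0.17753363] [-0.07821557 -0.03740568 -0.02182136]
```

View pics/wrist3.png

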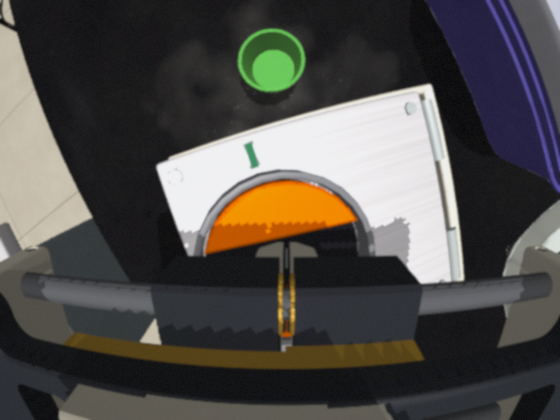

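View pics/c5.png

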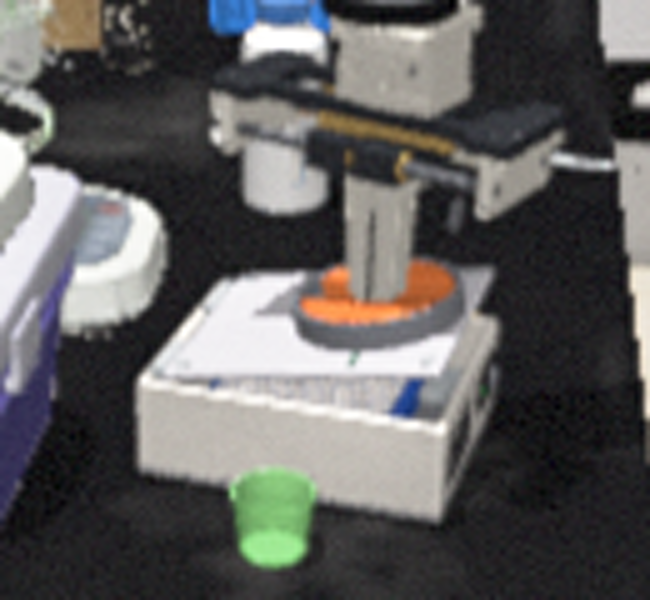

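The tips are now inside the slot, between the half-moons, with no contact force. Next I press down.

```bash
python3 -m creep '[[0,0.004,-0.0008,0,0,0,0],[0,0.004,-0.0008,0,0,0,0],[0,0.004,-0.0008,0,0,0,0],[0,0.004,-0.0008,0,0,0,0],[0.0005,0.003,-0.001,0,0,0,0],[0.0005,0.003,-0.001,0,0,0,0],[0,0,0,0,0,0,0],[0,0,0,0,0,0,0]]'
python3 -m creep '[[0,0.002,0,0,0,0,0],[0,0.001,0,0,0,0,0],[0,0,0,0,0,0,0],[0,0,0,0,0,0,0]]'
```

```text
clock: 4.33
position: [464.8, 14.4, 78.3]
eef_rot: [-0.949, 1.549, -1.547]
contact_force: [1.6, -0.2, 0.4]
opening: 0.008
clock: 4.67
position: [464.6, 14.5, 76.2]
eef_rot: [-0.949, 1.548, -1.547]
contact_force: [-1.7, -0.2, 8.6]
opening: 0.003
```

```bash
python3 -m creep '[[0,0.001,0,0,0,0,0],[0,0.001,0,0,0,0,0],[0,0,0,0,0,0,0],[0,0,0,0,0,0,0]]'
python3 - <<'E'
from h import *
s=arm.get_state(); print(s['position'],s['contact_force'],s['torque'])
save('side','side4')
im=cv2.imread('pics/side4.png');cv2.imwrite('pics/c6.png',cv2.resize(im[140:260,220:350],None,fx=5,fy=5,interpolation=cv2.INTER_CUBIC))
E
```

```text
clock: 5.0
position: [464.7, 14.5, 76.0]
eef_rot: [-0.949, 1.547, -1.548]
contact_force: [-5.5, -0.9, 24.5]
opening: 0.003
[464.65080064  14.49583662  75.99086701] [-5.5497653  -0.86534283 24.49527319] [-0.17109129  1.15686697  0.00278556]
```

View pics/c6.png

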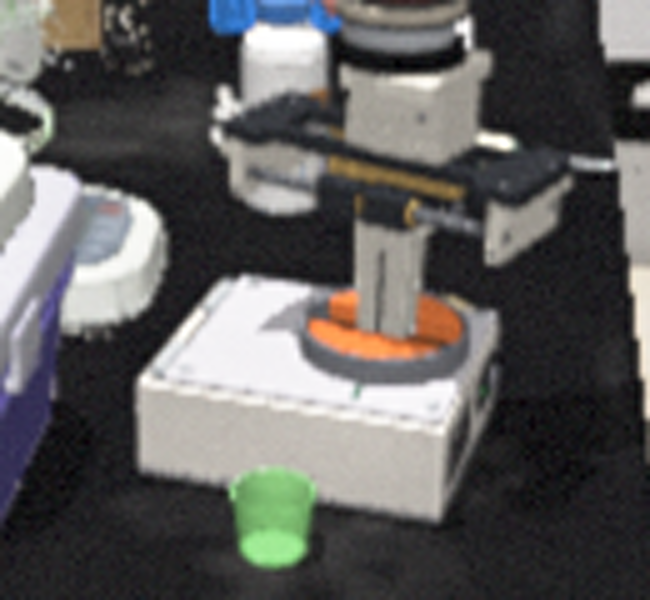

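The panel lies flush at z = 76 with 24 N on it. Now I turn clockwise, which is +y about the downward-pointing tool axis.

```bash
python3 -m creep '[[0,0,0,0,0.08,0,0],[0,0,0,0,0.08,0,0],[0,0,0,0,0.08,0,0],[0,0,0,0,0.08,0,0],[0,0,0,0,0.08,0,0],[0,0,0,0,0.08,0,0],[0,0,0,0,0.08,0,0],[0,0,0,0,0.08,0,0],[0,0,0,0,0,0,0]]'
python3 - <<'E'
from h import *
s=arm.get_state(); r=R.from_rotvec(s['eef_rot']).as_matrix();print(s['position'],s['contact_force'],s['torque'],np.degrees(np.arctan2(r[1,2],r[0,2])),r[:,1].round(3),np.round(s['joint_positions'],2))
save('wrist','wrist5')
E
```

```text
clock: 5.8
position: [466.2, 14.6, 76.0]
eef_rot: [-0.454, 1.966, -1.967]
contact_force: [-3.3, -0.9, 21.9]
opening: 0.003
[466.23100506  14.60976666  76.02204604] [-3.27642905 -0.89777089 21.94356812] [-0.13786926  0.65387061  0.04388126] -63.8282381395761 [ 0.003  0.    -1.   ] [-0.01  0.56 -0.09  2.09  0.11  0.49 -1.3 ]
```

View pics/wrist5.png

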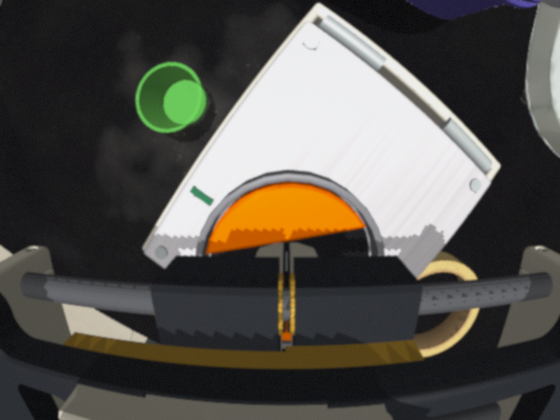

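The slot edge still sits at the same angle in the camera frame, so the fastener is turning with the hand. I'll continue.

```bash
python3 -m creep '[[0,0,0,0,0.08,0,0],[0,0,0,0,0.08,0,0],[0,0,0,0,0.08,0,0],[0,0,0,0,0.08,0,0],[0,0,0,0,0.08,0,0],[0,0,0,0,0.08,0,0],[0,0,0,0,0.08,0,0],[0,0,0,0,0.08,0,0],[0,0,0,0,0,0,0]]'
python3 - <<'E'
from h import *
s=arm.get_state(); r=R.from_rotvec(s['eef_rot']).as_matrix();print(s['position'],s['contact_force'],s['torque'],np.degrees(np.arctan2(r[1,2],r[0,2])),r[:,1].round(3),np.round(s['joint_positions'],2))
save('wrist','wrist6')
E
```

```text
clock: 6.6
position: [467.7, 14.2, 76.0]
eef_rot: [-0.202, -2.129, 2.127]
contact_force: [-0.8, -0.2, 19.7]
opening: 0.005
[467.67679838  14.22616252  76.04851433] [-0.77451041 -0.19559281 19.73897452] [-0.11918752  0.29980423  0.05168694] -100.52782834499038 [ 0.006  0.    -1.   ] [-0.14  0.56  0.09  2.1  -0.1   0.49 -1.73]
```

View pics/wrist6.png

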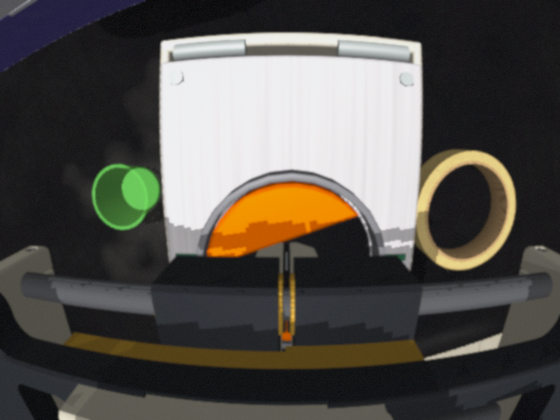

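The slot now lags the hand by roughly 15–20°, so I keep turning.

```bash
python3 -m creep '[[0,0,0,0,0.08,0,0],[0,0,0,0,0.08,0,0],[0,0,0,0,0.08,0,0],[0,0,0,0,0.08,0,0],[0,0,0,0,0.08,0,0],[0,0,0,0,0.08,0,0],[0,0,0,0,0,0,0]]'
python3 - <<'E'
from h import *
s=arm.get_state(); r=R.from_rotvec(s['eef_rot']).as_matrix();print(s['position'],s['contact_force'],s['torque'],np.degrees(np.arctan2(r[1,2],r[0,2])),r[:,1].round(3),np.round(s['joint_positions'],2))
save('wrist','wrist7')
E
```

```text
clock: 7.23
position: [467.9, 14.1, 76.0]
eef_rot: [-0.64, -1.843, 1.839]
contact_force: [-0.4, 0.2, 19.7]
opening: 0.003
[467.90821743  14.14207816  76.04898061] [-0.41215618  0.23977915 19.739239  ] [-0.02256552  0.15211841  0.10644057] -128.01132312588 [ 0.006  0.    -1.   ] [-0.23  0.57  0.22  2.1  -0.25  0.49 -2.05]
```

View pics/wrist7.png

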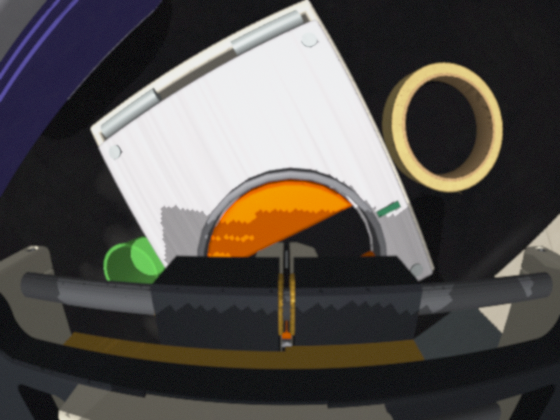

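The slot edge slopes about 20° against about 30° for the hinge line, so it's nearly there. I'll continue to the stop and watch the moment.

```bash
python3 -m creep '[[0,0,0,0,0.07,0,0],[0,0,0,0,0.07,0,0],[0,0,0,0,0.07,0,0],[0,0,0,0,0,0,0]]'
python3 - <<'E'
from h import *
s=arm.get_state(); r=R.from_rotvec(s['eef_rot']).as_matrix();print(s['position'],s['contact_force'],s['torque'],np.degrees(np.arctan2(r[1,2],r[0,2])),r[:,1].round(3),np.round(s['joint_positions'],2))
save('wrist','wrist8')
E
```

```text
clock: 7.62
position: [466.9, 15.6, 76.0]
eef_rot: [-0.796, -1.707, 1.7]
contact_force: [-2.2, 2.9, 21.4]
opening: 0.004
[466.88235252  15.59031953  76.04608615] [-2.19987204  2.92184897 21.42483994] [0.57153214 0.45143773 0.14853115] -139.95309264958684 [ 0.004  0.003 -1.   ] [-0.27  0.57  0.28  2.1  -0.32  0.5  -2.19]
```

View pics/wrist8.png

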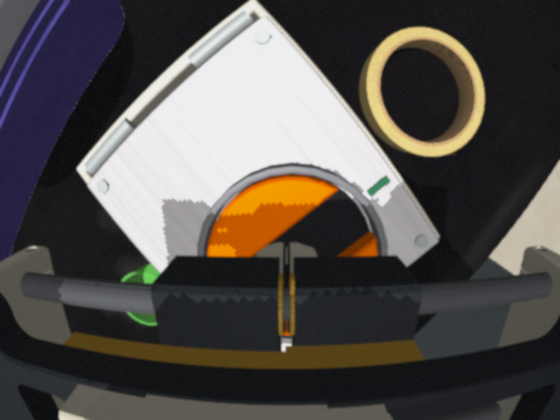

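```bash
cat >> h.py <<'E'
def slotyaw(f,s):
    w=np.load(f); im=w['img'];m=cv2.inRange(cv2.cvtColor(im,cv2.COLOR_BGR2HSV),(5,170,60),(22,255,255));m[:150]=0;m[252:]=0;m[:,:200]=0;m[:,385:]=0
    n,L,S,C=cv2.connectedComponentsWithStats(m);i=1+np.argmax(S[1:,4]);ys,xs=np.nonzero(L==i)
    pts=[]
    for x in range(xs.min()+2,xs.max()-1):
        yy=ys[xs==x]
        if len(yy) and yy.max()<250: pts.append(plane(*wray(w,s,(x,yy.max()+.5))[:2],76)[:2])
    return np.array(pts)
E
python3 - <<'E'
from h import *
s=arm.get_state()
p=slotyaw('pics/wrist8.npz',s);print(p[::6].round(1).tolist())
l=cv2.fitLine(p[5:-8].astype(np.float32),cv2.DIST_HUBER,0,.01,.01).ravel();print(np.degrees(np.arctan2(l[1],l[0])))
w=np.load('pics/wrist8.npz')
a=[plane(*wray(w,s,q)[:2],66)for q in[(80,170),(255,4)]];d=a[1]-a[0];print('hinge',np.degrees(np.arctan2(d[1],d[0])))
E
```

```text
[[481.7, 20.7], [480.7, 16.8], [479.3, 13.3], [478.3, 9.5], [477.6, 5.3], [477.0, 1.1], [476.3, -3.1], [475.3, -6.8], [474.7, -10.9], [473.7, -14.6], [473.1, -18.6], [472.4, -22.7], [471.8, -26.7]]
79.06754
hinge -100.92120033113649
```

The slot now measures parallel to the hinge line, −100.9° for both. I'll turn a little more against the stop to confirm.

```bash
python3 -m creep '[[0,0,0,0,0.05,0,0],[0,0,0,0,0.05,0,0],[0,0,0,0,0,0,0],[0,0,0,0,0,0,0]]'
python3 - <<'E'
from h import *
s=arm.get_state(); r=R.from_rotvec(s['eef_rot']).as_matrix();print(s['position'],s['contact_force'],s['torque'],np.degrees(np.arctan2(r[1,2],r[0,2])),r[:,1].round(3))
save('wrist','wrist9')
p=slotyaw('pics/wrist9.npz',s)
l=cv2.fitLine(p[5:-8].astype(np.float32),cv2.DIST_HUBER,0,.01,.01).ravel();print(np.degrees(np.arctan2(l[1],l[0])))
E
```

```text
clock: 8.0
position: [466.6, 15.9, 76.0]
eef_rot: [-0.863, -1.641, 1.633]
contact_force: [-3.7, 2.3, 21.9]
opening: 0.005
[466.62132255  15.93027674  76.02665475] [-3.70339835  2.32362826 21.92729937] [0.69201833 0.52133496 0.15489144] -145.52518713442134 [ 0.003  0.003 -1.   ]
79.011925
```

```bash
python3 -m creep '[[0,0,0,0,0.05,0,0],[0,0,0,0,0.05,0,0],[0,0,0,0,0,0,0],[0,0,0,0,0,0,0]]'
python3 - <<'E'
from h import *
s=arm.get_state(); r=R.from_rotvec(s['eef_rot']).as_matrix();print(s['position'],s['contact_force'],s['torque'],np.degrees(np.arctan2(r[1,2],r[0,2])),r[:,1].round(3),np.round(s['joint_positions'],2))
save('wrist','wrist10')
p=slotyaw('pics/wrist10.npz',s)
l=cv2.fitLine(p[5:-8].astype(np.float32),cv2.DIST_HUBER,0,.01,.01).ravel();print(np.degrees(np.arctan2(l[1],l[0])))
E
```

```text
clock: 8.38
position: [466.6, 16.0, 76.0]
eef_rot: [-0.929, -1.573, 1.565]
contact_force: [-3.3, 3.0, 22.3]
opening: 0.004
[466.55859749  15.98219294  76.01669274] [-3.2579723   2.9909497  22.28362061] [0.76368079 0.55827595 0.19830166] -151.22966198488675 [ 0.003  0.003 -1.   ] [-0.31  0.58  0.34  2.1  -0.38  0.52 -2.33]
78.96794
```

View pics/wrist10.png

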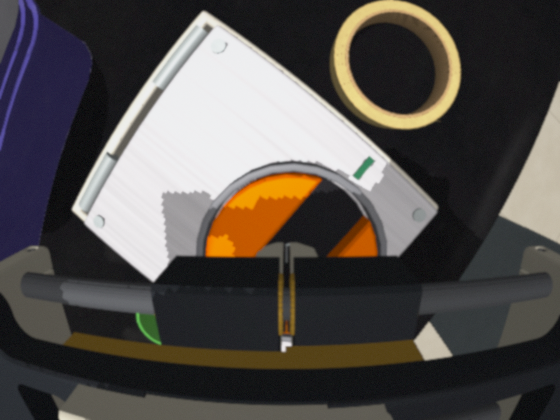

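```bash
python3 -m creep '[[0,0,0,0,0.05,0,0],[0,0,0,0,0.05,0,0],[0,0,0,0,0.05,0,0],[0,0,0,0,0,0,0],[0,0,0,0,0,0,0]]'
python3 - <<'E'
from h import *
s=arm.get_state(); r=R.from_rotvec(s['eef_rot']).as_matrix();print(s['position'],s['contact_force'],s['torque'],np.degrees(np.arctan2(r[1,2],r[0,2])),r[:,1].round(3),np.round(s['joint_positions'],2))
save('wrist','wrist11')
p=slotyaw('pics/wrist11.npz',s)
l=cv2.fitLine(p[5:-8].astype(np.float32),cv2.DIST_HUBER,0,.01,.01).ravel();print(np.degrees(np.arctan2(l[1],l[0])))
E
```

```text
clock: 8.85
position: [466.5, 16.0, 76.0]
eef_rot: [-1.022, -1.468, 1.46]
contact_force: [-2.7, 3.0, 21.8]
opening: 0.003
[466.52394706  15.96410073  76.01573419] [-2.69058812  3.04024151 21.78117513] [0.80618621 0.62826729 0.27436053] -159.82080568729293 [ 0.003  0.004 -1.   ] [-0.34  0.58  0.38  2.1  -0.43  0.52 -2.43]
79.16615
```

The slot stays put while the moment climbs to 0.27 N m, so the fastener is at its stop. Now I unload the tip, back off the wall slightly, and withdraw.

```bash
python3 -m creep '[[0,-0.002,0,0,0,0,0],[0,-0.002,0,0,0,0,0],[0,-0.002,0,0,-0.06,0,0],[0,-0.002,0,0,-0.08,0,0],[0,-0.003,0,0,-0.06,0,0],[0,-0.008,0,0,0,0,0],[0,-0.01,0,0,0,0,0],[0,-0.015,0,0,0,0,0],[0,-0.02,0,0,0,0,0],[0,-0.03,0,0,0,0,0],[0,-0.03,0,0,0,0,0],[0,-0.03,0,0,0,0,0]]'
python3 -m creep '[[0,-0.02,0,0,0,0,0],[0,0,0,0,0,0,0],[0,0,0,0,0,0,0]]'
python3 - <<'E'
from h import *
s=arm.get_state(); print(s['position'],s['contact_force'])
save('wrist','wrist12')
save('side','side6')
im=cv2.imread('pics/side6.png');cv2.imwrite('pics/c7.png',cv2.resize(im[140:260,220:350],None,fx=5,fy=5,interpolation=cv2.INTER_CUBIC))
p=slotyaw('pics/wrist12.npz',s)
l=cv2.fitLine(p[8:-8].astype(np.float32),cv2.DIST_HUBER,0,.01,.01).ravel();print(np.degrees(np.arctan2(l[1],l[0])))
E
```

```text
clock: 9.9
position: [463.7, 13.7, 228.6]
eef_rot: [-0.896, -1.597, 1.6]
contact_force: [1.9, -0.5, 0.1]
opening: 0.005
clock: 10.15
position: [464.9, 14.0, 248.2]
eef_rot: [-0.898, -1.601, 1.6]
contact_force: [-0.5, -0.3, -0.3]
opening: 0.003
[464.9222292   13.96545829 248.18824001] [-0.53293708 -0.32231711 -0.34525319]
53.401165
```

View pics/wrist12.png

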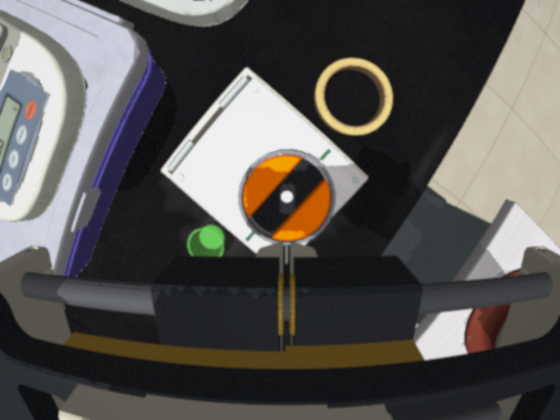

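View pics/c7.png

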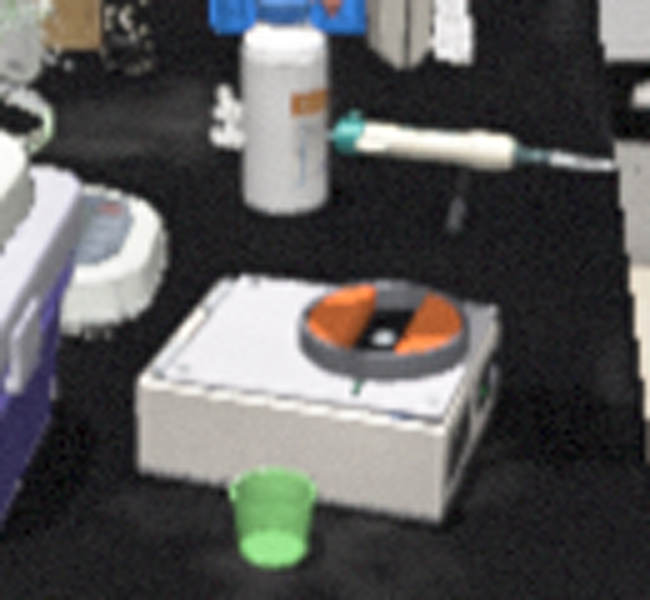

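The panel has stayed shut with the hand away, and the slot points at the green marks at (325,154) and (251,237). As a last check I'll compute the slot angle from the half-moon centroids against the marks.

Run:
```python
from h import *
s=arm.get_state();w=np.load('pics/wrist12.npz');hsv=cv2.cvtColor(w['img'],cv2.COLOR_BGR2HSV)
m=cv2.inRange(hsv,(5,150,60),(22,255,255));m[:140]=0;m[245:]=0;m[:,:235]=0;m[:,340:]=0
n,L,S,C=cv2.connectedComponentsWithStats(m);i=np.argsort(S[1:,4])[-2:]+1;print(S[i],C[i])
a,b=[plane(*wray(w,s,C[k])[:2],90)for k in i];d=a-b;print('slot',(np.degrees(np.arctan2(d[1],d[0]))+90)%180)
m=cv2.inRange(hsv,(60,90,30),(90,255,200));m[:140]=0;m[250:]=0;m[:,:235]=0;m[:,345:]=0
n,L,S,C=cv2.connectedComponentsWithStats(m);i=np.argsort(S[1:,4])[-2:]+1;print(S[i],C[i])
a,b=[plane(*wray(w,s,C[k])[:2],72)for k in i];d=a-b;print('marks',np.degrees(np.arctan2(d[1],d[0]))%180,a,b)
```

```text
[[ 243  155   59   62 1737]
 [ 272  179   59   62 1782]] [[266.38399539 180.5164076 ]
 [305.93714927 214.91863075]]
slot 79.8953016292725
[[247 233   6   7  11]
 [322 151   7   8  19]] [[249.27272727 236.18181818]
 [324.73684211 154.26315789]]
marks 79.3381024647983 [475.59553315  71.68265024  72.        ] [453.2365669  -47.08169334  72.        ]
```

```bash
python3 -c "
from cell import arm
print(arm.sign_off())"
```

```text
the job is handed in; nothing more can be done
None
```

The panel is shut and locked, and I have handed the job in at about 10 s of the 48 s allowed. I set the closed fingertips in the slot and pressed the panel flush, with about 20–25 N on it and the tip at z = 76 mm. Keeping it down, I turned the fastener clockwise to its stop, then unloaded and lifted straight out.

**At the stop:** the slot stayed put while I turned the hand about 20° further. The moment rose to 0.27 N m, against the 0.08 N m it takes to turn.

**After withdrawing:**
- The side view shows the panel still flush.
- The slot lies at 79.9° and the green marks at 79.3°, which agree within measuring error.
- The cup and tape look undisturbed. I didn't measure their positions or those of the other loose items.

**One check disagreed:** the automatic slot-edge line fit gave 53.4° on the last picture. I disregarded it because with the whole disc in view I believe it was following the disc's rim. I used the half-moon centroids for the final angle instead.

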